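# Hold the bag clip open over the recipe card

## Robot

A 6-joint arm with a two-finger parallel gripper is mounted at the origin on a cart in front of the work surface, level with it; the furniture and walls round the work are solid. World frame = base frame: x ahead of the robot, y to its left, z up, the work surface at z = 0. Lengths are in m, angles in rad, forces in N, time in s.
With the tool pointing down it reaches from about 0.375 to 0.925 m from the base axis. Payload 5.7 kg.
Tool frame: the origin (TCP) lies midway between the tips of the shut fingers; the grasp point (between the pads) lies 19 mm behind it; z points along the fingers, y is the line along which they close (so a half turn about z gives the same grasp; the last joint's range is limited). The gripper opens to 88 mm and grips with 3 to 60 N. Pads are 20 mm wide; open, the fingers measure 115 mm over their backs; the gripper's body (75 mm by 178 mm) begins 61 mm behind the grasp point.
Start: joints at [-1.461, 0.359, 1.51, -0, 1.272, -0.115], TCP at [0.134, -0.585, 0.223] pointing down, gripper open.
Joint ranges: [-2.97, 2.97], [-1.01, 2.36], [0.21, 2.38], [-0.96, 4.11], [0.2, 2.71], [-2.98, 2.98]. Speed limits (rad/s): [2.39, 2.39, 3.14, 3.14, 3.14, 3.14].

## Interface

Orientations are given as a rotation vector (axis times angle).
In Python, from bench import get_state, vision, sign_off gives the robot as it stands.
- The arm moves only by the tool move_arm, never from a script. Its argument "targets" is a list of rows, each a list of 7 numbers: the turn, a rotation vector about the world's x, y, z in degrees, then the shift along the world's x, y, z in cm, then the opening, from 0 (shut) to 1 (fully open). In form: [[rx, ry, rz, dx, dy, dz, hand], ...]. A call has 1 to 5 rows; each row is the pose to reach, as a shift and turn from the pose commanded when the call began; what a row does not reach only later rows make up. A row lasts 1/10 s, in which the tool goes at most 50 mm and 8.59 degrees, less where a joint would pass 70% of its speed; a pose out of reach is approached as far as the arm can. A call with a gripper value outside its range is refused whole. The fingers move at their own pace and stop on an object; the grip force is fixed at half the most. Time passes only in rows, so rows that repeat a pose let the fingers close. It gives the time, the measured TCP pose, the force, the opening and the grip force at its end, in the units of the state.
- get_state(): the state, without advancing time (a new reading comes with each control period).
- vision.grab_frame(name): name is "side" or "top" or "wrist"; returns a dict with "pixels" (420x560x3 uint8, red, green, blue), "fovy" (degrees; the focal length in pixels is half the picture's height over the tangent of half this angle, whatever the lens; pixels are square), "cx", "cy" (the principal point, pixels), "xyz" and "attitude" of the camera in the world; the wrist camera has in their place "mount" (4x4, takes a point from camera to tool coordinates, whose origin is the TCP and whose axes are the flange's). Camera axes: x right, y down, z forward; pixel columns grow to the right and rows downward; lengths in m; the calibration is good to about 2 mm. A picture is of the moment at which its call begins: read the wrist's pose just before it. There is no depth.
- sign_off(): hands the job in; it is judged then, once.
The state is a dict: "clock": time; "qpos": joint angles; "joint_velocities": joint speeds; "tau": joint torques, N m; "position": TCP position; "tool_rot": TCP orientation; "wrist_force": force on the tool from outside, world axes, zero at the start; "ft_torque": the same for the moment, N m; "gripper_width": opening from 0.0 (shut) to 1.0 (fully open); "grip_force": force on a finger pad.
Only numpy, scipy, OpenCV 4.12 (cv2) and the standard library are available. Lean on these libraries where they do the work, as an engineer would, in place of code of your own. Each camera call takes 0.05 s, during which the arm holds its last target. There are 200 camera calls.

## Task

Squeeze the red bag clip open, lift it off the rim of the recipe box, and bring it down squarely over the middle of the top edge of the recipe card in the wooden stand, so that its wide-open jaws hang about two centimetres down on either side of the card without touching it. Be gentle with the card, and leave the stand, mug, timer and salt shaker where they are. Finish while still holding the clip squeezed open there, so that I can slip a second card in beside the first and clip both together.

Things in the scene. Friction and masses are not known exactly. Their poses are not given: they have to be found in the camera images.
- clip: Red plastic bag clip, 40 g, 102 mm tall, 46 mm wide: two levers on a pin with a coil spring, pinching the box's front wall, jaws down, handles up. This body is the front lever; origin on the pin, z up along the handles, y along pin and wall, x from front lever to back lever (into the box). Squeezed evenly, each lever turns by half the opening, so this frame leans by half the joint value.
- grip_front (a point): outer face of the front handle, 40 mm above the pin. Each handle is a flat finger plate 24 mm wide (along y), from 21 to 56 mm above the pin, leaning outward 0.17 rad at the start, nearly upright when open. Squeeze the two together along the clip's x.
- grip_back (a point): outer face of the back handle, 40 mm above the pin; 44 mm from grip_front at the start, about 26 mm when fully open.
- clip_lever (a joint): angle of the back lever against the front one, rad: 0 at the start (pads parallel, 4 mm apart on the box wall), -0.09 shut, 0.45 fully open, a hard stop (pad tips about 24 mm apart); grows as the handles are squeezed. The spring takes about 4.5 N on each handle to begin to open, 9 N fully open.
- tip_front (a point): middle of the lower inner edge of the front jaw's dark rubber pad, 46 mm below the pin. Pads are 46 mm wide and 12 mm high; the space between the jaws is free from 8 mm below the pin downward. Axes as body clip.
- tip_back (a point): middle of the lower inner edge of the back jaw's pad, 46 mm below the pin when the joint is 0. Axes turn with the back lever.
- recipe_box: Sage-green open recipe box, fixed; 130 mm deep (x), 166 mm wide (y), 80 mm high, walls 4 mm. Cards filed in its rear half stand up to 107 mm above the worktop. Origin at the centre of its underside, x from the front wall (with the brass label frame, toward the robot) to the rear.
- box_rim (a point): middle of the top of the recipe box's front wall, 80 mm above the worktop, midway through the wall's 4 mm thickness; y along the wall. The clip sits within 35 mm of it along y, its pin 24 mm above it.
- card_stand: Slotted light-wood stand, 70 x 130 x 26 mm (x, y, z), 0.55 kg, loose on the worktop, with a stiff cream recipe card (148 mm wide along y, 3 mm thick along x, upright) wedged in it. Origin at the centre of the underside; x from the card's printed face (toward the robot) to its back.
- card_edge (a point): middle of the card's top edge, 128 mm above the worktop; x across the card's 3 mm thickness, y along the edge, z up.
- kitchen_timer: white and coral kitchen timer, 65 x 65 x 48 mm, bystander; origin at the centre of its underside.
- mug: white mug with a black wave pattern, 79 x 115 x 98 mm, bystander; origin at the centre of its underside.
- salt_shaker: glass salt shaker, 44 x 44 x 90 mm, bystander; origin at the centre of its underside.
Things that resemble listed ones, but are neither listed nor needed, are in the scene too. Leave any blue or orange look-alike of the card_stand alone.

How it is judged:
By the outcome, as a careful person would: the job done as asked, in the order asked, and still so for the second after the job is handed in, while the arm keeps its last pose, push and grip.
It also fails if it takes over 38 s, if anything falls off the work surface, if the arm or the gripper's body presses on something with over 40 N, if the wrist force passes 120 N, or if a joint passes its speed limit or range.

## Working session

There is one attempt and no reset: what is moved stays moved. The work goes in short steps, Python scripts to look and compute and a tool call to move; the robot and the scene stay as the last step left them, time stands still between calls to the robot, and variables do not carry over. Pictures are saved under pics/ and viewed, at most 10 in all, crops included, and the job is handed in when it is done.

Besides the shell and the picture viewer there is one more tool, called after ">>>" in YAML: its name, and indented under it one key for each argument. move_arm: Moves the arm, as the interface text tells. Its arguments: {"type":"object","properties":{"targets":{"type":"array"}},"required":["targets"]}

```bash
mkdir -p pics; cat > h.py <<'E'
import numpy as np, cv2
from scipy.spatial.transform import Rotation as R
from bench import get_state, vision, sign_off
def grab(n, save=None):
    s=get_state(); f=vision.grab_frame(n); im=f["pixels"]
    F=im.shape[0]/2/np.tan(np.radians(f["fovy"])/2)
    if n=="wrist":
        T=np.eye(4); T[:3,:3]=R.from_rotvec(s["tool_rot"]).as_matrix(); T[:3,3]=s["position"]
        T=T@np.array(f["mount"]); C,A=T[:3,3],T[:3,:3]
    else:
        C=np.array(f["xyz"]); A=np.array(f["attitude"])
        A = A if A.shape==(3,3) else (R.from_rotvec(A) if A.size==3 else R.from_quat(A)).as_matrix()
    if save: cv2.imwrite("pics/"+save, im[:,:,::-1])
    return dict(im=im,F=F,cx=f["cx"],cy=f["cy"],C=C,A=A,raw={k:v for k,v in f.items() if k!="pixels"})
def ray(c,u,v): 
    d=c["A"]@np.array([(u-c["cx"])/c["F"],(v-c["cy"])/c["F"],1]); return d/np.linalg.norm(d)
def onplane(c,u,v,z):
    d=ray(c,u,v); return c["C"]+d*(z-c["C"][2])/d[2]
def tri(c1,p1,c2,p2):
    d1,d2=ray(c1,*p1),ray(c2,*p2); t=np.linalg.lstsq(np.c_[d1,-d2],c2["C"]-c1["C"],rcond=None)[0]
    a,b=c1["C"]+t[0]*d1,c2["C"]+t[1]*d2; return (a+b)/2,np.linalg.norm(a-b)
def proj(c,P):
    q=c["A"].T@(np.array(P)-c["C"]); return c["F"]*q[0]/q[2]+c["cx"],c["F"]*q[1]/q[2]+c["cy"]
E
python3 - <<'E'
from h import *
s=get_state(); print({k:np.round(v,3) for k,v in s.items()})
for n in("side","top"):
    c=grab(n,n+"0.png"); print(n,c["raw"],c["A"].round(3))
E
```

```text
{'clock': np.float64(0.0), 'qpos': array([-1.461,  0.36 ,  1.511, -0.   ,  1.273, -0.115]), 'joint_velocities': array([ 0.001, -0.   ,  0.   , -0.001,  0.001,  0.001]), 'tau': array([-2.0000e-03, -5.1538e+01, -2.7073e+01,  6.8000e-02,  3.5000e-02,
       -0.0000e+00]), 'position': array([ 0.134, -0.584,  0.222]), 'tool_rot': array([-3.12 , -0.352,  0.   ]), 'wrist_force': array([ 0.412, -0.305, -0.129]), 'ft_torque': array([ 0.002, -0.034,  0.08 ]), 'grip_force': np.float64(0.0), 'gripper_width': np.float64(1.001)}
side {'fovy': 46.401267066839594, 'cx': 280.0276958860646, 'cy': 209.80184485738548, 'xyz': array([0.21154767, 1.5080126 , 0.77322242]), 'attitude': array([-0.23412773,  2.5501075 , -1.69573147])} [[-0.986 -0.088  0.142]
 [-0.165  0.379 -0.91 ]
 [ 0.026 -0.921 -0.389]]
top {'fovy': 42.24330336875078, 'cx': 292.0397834311158, 'cy': 208.89927788608819, 'xyz': array([ 0.36095414, -0.01365451,  1.63840659]), 'attitude': array([-2.16929389,  2.2079628 , -0.09706786])} [[-0.018 -0.997  0.076]
 [-1.     0.017 -0.013]
 [ 0.012 -0.076 -0.997]]
```

View pics/side0.png

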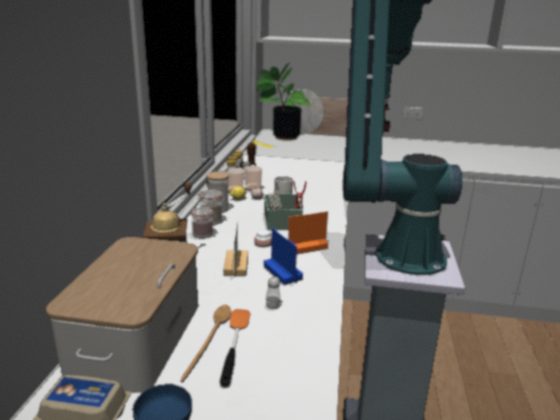

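View pics/top0.png

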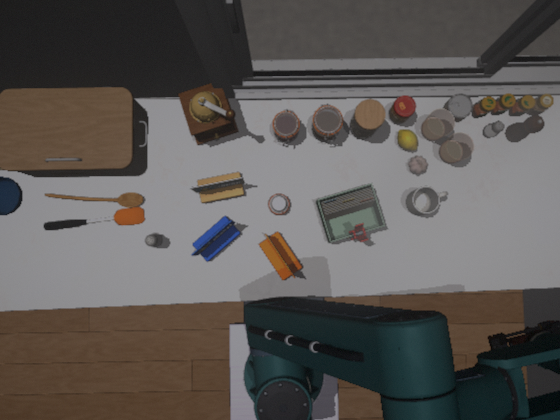

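Top: the clip is at (358,232), on the front rim of the sage box (352,213). The wooden stand with the card is at (222,187), the timer at (279,204), the mug at (424,201) and the salt shaker at (153,240). Things that could be mistaken for them are the red jar lid (403,106), orange spatula (130,216), orange stand (281,255) and blue stand (217,239). By the description I take the clip at (358,232) and the light-wood stand at (222,187). I'll check both in one crop.

```bash
python3 - <<'E'
from h import *
t=grab("top");s=grab("side")
def up(im,x,y,w,h,k): return cv2.resize(im[y:y+h,x:x+w],None,fx=k,fy=k,interpolation=cv2.INTER_CUBIC)
a=np.hstack([up(t["im"],310,175,80,75,5),up(t["im"],180,160,80,75,5)])
b=np.hstack([up(s["im"],255,170,80,45,5),up(s["im"],200,215,80,45,5)])
cv2.imwrite("pics/crop1.png",np.vstack([a,b])[:600,:,::-1])
def cent(c,box):
    x,y,w,h=box; hsv=cv2.cvtColor(c["im"],cv2.COLOR_RGB2HSV)[y:y+h,x:x+w]
    m=((hsv[...,0]<6)|(hsv[...,0]>172))&(hsv[...,1]>110)
    v,u=np.nonzero(m); return (u.mean()+x,v.mean()+y),len(u),(u.min()+x,u.max()+x,v.min()+y,v.max()+y)
ct=cent(t,(335,215,50,35)); cs=cent(s,(285,170,30,50)); print(ct,cs)
print("clip",tri(t,ct[0],s,cs[0]))
for n,p in dict(fl=(327,243),fr=(386,231),rl=(317,200),rr=(373,185)).items(): print(n,onplane(t,*p,.08).round(3))
for n,p in dict(c1=(191,191),c2=(256,184)).items(): print(n,onplane(t,*p,.128).round(3))
for n,p in dict(timer=(279,204),shaker=(153,240),mug=(424,201),blue=(217,239),orange=(281,255)).items(): print(n,onplane(t,*p,.05).round(3))
E
```

```text
((np.float64(358.6190476190476), np.float64(231.85714285714286)), 21, (np.int64(352), np.int64(366), np.int64(224), np.int64(240))) ((np.float64(297.1764705882353), np.float64(200.76470588235293)), 34, (np.int64(295), np.int64(301), np.int64(194), np.int64(207)))
clip (array([ 0.41349882, -0.22433555,  0.07755514]), np.float64(0.00676346007670298))
fl [ 0.38  -0.133  0.08 ]
fr [ 0.411 -0.303  0.08 ]
rl [ 0.504 -0.107  0.08 ]
rr [ 0.545 -0.27   0.08 ]
c1 [0.531 0.247 0.128]
c2 [0.547 0.066 0.128]
timer [0.497 0.003 0.05 ]
shaker [0.398 0.371 0.05 ]
mug [ 0.498 -0.424  0.05 ]
blue [0.398 0.185 0.05 ]
orange [ 0.348 -0.     0.05 ]
```

View pics/crop1.png

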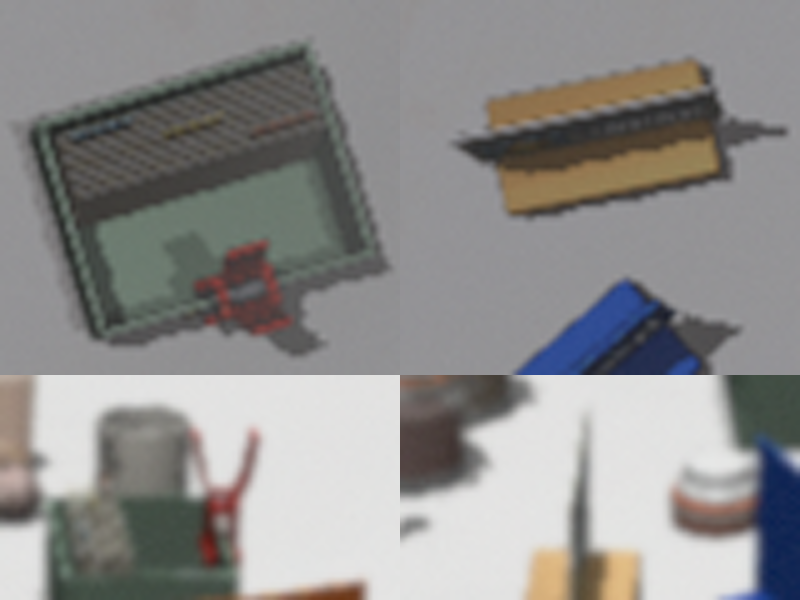

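The choice holds: the red clip has its spring at top pixel (359,233), and the card edge in the light-wood stand runs (191,188.6)–(243.6,179). Next I'll get coarse numbers and set out.

```bash
python3 - <<'E'
from h import *
t=grab("top")
P={k:onplane(t,*p,.08) for k,p in dict(fl=(330,241.6),fr=(386,227.4),rl=(317.4,201),rr=(371,184)).items()}
for a,b in(("fr","fl"),("rr","rl")):
    d=P[b]-P[a]; print(np.degrees(np.arctan2(-d[0],d[1])),np.linalg.norm(d))
a,b=onplane(t,191,188.6,.128),onplane(t,243.6,179,.128); d=a-b
print("card",a,b,(a+b)/2,np.degrees(np.arctan2(-d[0],d[1])),np.linalg.norm(d))
print("pin",onplane(t,359,233,.106)); print("rim mid",(P["fl"]+P["fr"])/2,P)
w=vision.grab_frame("wrist");print(w["mount"],w["fovy"],w["cx"],w["cy"])
E
```

```text
13.147049412914715 0.16636747275470046
16.652496411485313 0.1629029660775162
card [0.53738167 0.24684584 0.128     ] [0.5619158  0.10003594 0.128     ] [0.54964873 0.17344089 0.128     ] 9.487313524495683 0.1488457916454315
pin [ 0.40599843 -0.22184622  0.106     ]
rim mid [ 0.40254391 -0.22251766  0.08      ] {'fl': array([ 0.38362368, -0.14151421,  0.08      ]), 'fr': array([ 0.42146413, -0.30352111,  0.08      ]), 'rl': array([ 0.5009797, -0.1079339,  0.08     ]), 'rr': array([ 0.54766219, -0.26400479,  0.08      ])}
[[-4.80272205e-04 -9.60960899e-01 -2.76683790e-01  7.74741719e-02]
 [ 9.99999774e-01 -5.91955538e-04  3.20127281e-04 -8.52381915e-04]
 [-4.71414302e-04 -2.76683574e-01  9.60960966e-01 -1.62404962e-01]
 [ 0.00000000e+00  0.00000000e+00  0.00000000e+00  1.00000000e+00]] 62.4237084354149 282.5217904255477 205.18031523956262
```

>>> move_arm:
  targets:
    - [0,0,8,2.5,3,1,1]
    - [0,0,16,5,6.5,2,1]
    - [0,0,24,7.5,10,3,1]
    - [0,0,32,10,13.5,4,1]
    - [0,0,40,12.5,17,5,1]

```text
clock: 0.8
position: [0.2594, -0.4134, 0.273]
tool_rot: [2.809, 1.406, 0.0]
wrist_force: [0.9, -0.3, -0.1]
gripper_width: 0.999
grip_force: 0.0
```

>>> move_arm:
  targets:
    - [0,0,8,2.5,3.2,0,1]
    - [0,0,16,5,6.4,0,1]
    - [0,0,24,7.5,9.6,-0.5,1]
    - [0,0,32,10,12.8,-1,1]
    - [0,0,40,12.5,16,-1,1]

```text
clock: 1.3
position: [0.3842, -0.2532, 0.2622]
tool_rot: [-2.158, -2.282, 0.0]
wrist_force: [-0.1, 0.1, -0.3]
gripper_width: 1.0
grip_force: 0.0
```

>>> move_arm:
  targets:
    - [0,0,6,1.2,1.6,0,1]
    - [0,0,12,2.2,3.2,0,1]
    - [0,0,12,2.2,3.2,0,1]
    - [0,0,12,2.2,3.2,0,1]

```text
clock: 1.7
position: [0.4056, -0.223, 0.2626]
tool_rot: [1.917, 2.489, -0.001]
wrist_force: [0.4, -0.0, -1.0]
gripper_width: 0.997
grip_force: 0.0
```

```bash
python3 - <<'E'
from h import *
s=get_state();print(s["position"],R.from_rotvec(s["tool_rot"]).as_matrix().round(3),s["qpos"])
c=grab("wrist","w1.png"); np.savez("w1.npz",C=c["C"],A=c["A"])
E
```

```text
[ 0.40562165 -0.22295309  0.26264256] [[-0.256  0.967 -0.   ]
 [ 0.967  0.256 -0.   ]
 [-0.    -0.    -1.   ]] [-6.51532342e-01  1.19683438e-01  1.73522399e+00 -5.76834896e-04
  1.28668300e+00 -9.09813324e-01]
```

View pics/w1.png

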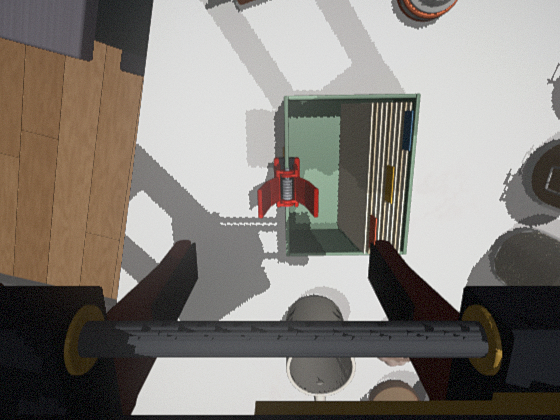

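The wrist view shows the clip from above: spring at (288,189), handle tips at about (260,216) and (318,214), and the front rim running (287.5,97)–(287,254).

```bash
python3 - <<'E'
from h import *
c=grab("wrist"); hsv=cv2.cvtColor(c["im"],cv2.COLOR_RGB2HSV)
m=(((hsv[...,0]<6)|(hsv[...,0]>172))&(hsv[...,1]>120)&(hsv[...,2]>60)); m[:, :230]=0;m[:,340:]=0;m[:140]=0;m[225:]=0
for v in range(155,222,4):
    u=np.nonzero(m[v])[0]; print(v,(u.min(),u.max(),len(u)) if len(u) else 0,end="; ")
g=((hsv[...,0]>50)&(hsv[...,0]<90)&(hsv[...,1]>40)).astype(np.uint8)
print()
for v in (105,120,135,150,230,245,252):
    u=np.nonzero(g[v,270:430])[0]+270; print(v,u.min(),u[:12])
v=np.nonzero(g[:,288])[0]; print("rim rows",v.min(),v.max())
a,b=onplane(c,287.5,97,.08),onplane(c,287,254,.08);d=a-b
print("rim",a,b,(a+b)/2,np.degrees(np.arctan2(-d[0],d[1])),np.linalg.norm(d))
print("pin",onplane(c,288,189,.108),"tips",onplane(c,260,216,.16),onplane(c,318,214,.16))
E
```

```text
155 0; 159 (np.int64(275), np.int64(299), 9); 163 (np.int64(274), np.int64(299), 10); 167 (np.int64(279), np.int64(299), 7); 171 (np.int64(276), np.int64(299), 23); 175 (np.int64(277), np.int64(299), 21); 179 (np.int64(272), np.int64(304), 19); 183 (np.int64(266), np.int64(311), 29); 187 (np.int64(263), np.int64(315), 29); 191 (np.int64(258), np.int64(318), 33); 195 (np.int64(258), np.int64(318), 36); 199 (np.int64(258), np.int64(318), 38); 203 (np.int64(259), np.int64(318), 44); 207 (np.int64(259), np.int64(318), 16); 211 (np.int64(259), np.int64(317), 11); 215 (np.int64(259), np.int64(317), 8); 219 0; 
105 316 [316 317 322 326 330 331 333 334 335 337 338 340]
120 293 [293 317 319 328 417]
135 285 [285 295 309 314 325 413 416]
150 305 [305 312 317 321 324 326 329 334 338 339 411 413]
230 320 [320 321 332 335 339 403 404 405 406 407]
245 318 [318 332 341 342 351 353 354 355 403 404 405 406]
252 327 [327 332 333 335 337 338 340 342 343 344 346 351]
rim rows 116 237
rim [ 0.39017865 -0.1405047   0.08      ] [ 0.4314786  -0.29709627  0.08      ] [ 0.41082862 -0.21880049  0.08      ] 14.774916764196112 0.16194630793821224
pin [ 0.41172289 -0.22077635  0.108     ] tips [ 0.39174888 -0.23618945  0.16      ] [ 0.4363312  -0.22272023  0.16      ]
```

>>> move_arm:
  targets:
    - [0,0,0,0.3,0.1,-2,1]
    - [0,0,0,0.55,0.2,-4,1]
    - [0,0,0,0.55,0.2,-6,1]
    - [0,0,0,0.55,0.2,-7,1]
    - [0,0,0,0.55,0.2,-7,1]

```text
clock: 2.3
position: [0.41, -0.2209, 0.1915]
tool_rot: [-1.916, -2.486, 0.0]
wrist_force: [-0.0, 0.0, 0.4]
gripper_width: 1.0
grip_force: 0.0
```

```bash
python3 - <<'E'
from h import *
s=get_state();print(s["position"])
c=grab("wrist","w2.png"); hsv=cv2.cvtColor(c["im"],cv2.COLOR_RGB2HSV)
m=(((hsv[...,0]<6)|(hsv[...,0]>172))&(hsv[...,1]>120)&(hsv[...,2]>60)).astype(np.uint8); m[:,:200]=0;m[:,370:]=0;m[330:]=0
n,l,st,ce=cv2.connectedComponentsWithStats(m); print(st[st[:,4]>40])
for v in range(140,330,8):
    u=np.nonzero(m[v])[0]; print(v,(int(u.min()),int(u.max())) if len(u) else 0,end="; ")
print(proj(c,[.411,-.221,.16]),proj(c,[.411,-.221,.106]))
E
```

```text
[ 0.4100194  -0.22093545  0.19148266]
[[     0      0    560    420 232435]
 [   241    171     81     85   2762]]
140 0; 148 0; 156 0; 164 0; 172 (268, 296); 180 (266, 297); 188 (270, 297); 196 (268, 297); 204 (257, 307); 212 (250, 315); 220 (241, 321); 228 (242, 321); 236 (242, 321); 244 (242, 321); 252 (243, 321); 260 0; 268 0; 276 0; 284 0; 292 0; 300 0; 308 0; 316 0; 324 0; (np.float64(281.5180670724834), np.float64(239.03025881057295)) (np.float64(281.8305966553665), np.float64(212.395546628038))
```

View pics/w2.png

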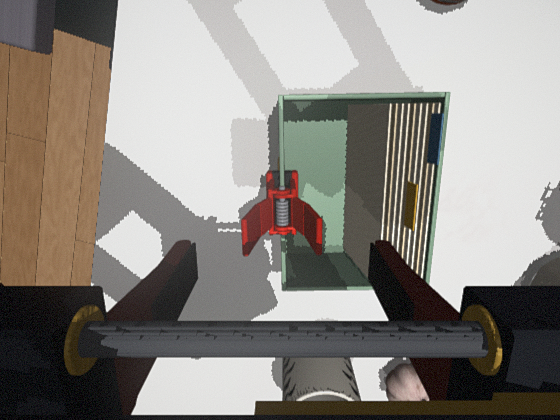

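Centred: handles span u 241–321 (mid 281.3, predicted 281.5) and the spring is at (282,212). I'll go down and squeeze.

>>> move_arm:
  targets:
    - [0,0,0,0,0,-2,1]
    - [0,0,0,0,0,-4,1]
    - [0,0,0,0,0,-5.5,1]
    - [0,0,0,0,0,-6.5,1]
    - [0,0,0,0,0,-6.5,1]

```text
clock: 2.85
position: [0.411, -0.2209, 0.1273]
tool_rot: [-1.915, -2.489, 0.0]
wrist_force: [-0.2, 0.7, 0.1]
gripper_width: 1.002
grip_force: 0.0
```

>>> move_arm:
  targets:
    - [0,0,0,0,0,0,0.7]
    - [0,0,0,0,0,0,0.6]
    - [0,0,0,0,0,0,0.55]
    - [0,0,0,0,0,0,0.5]
    - [0,0,0,0,0,0,0.45]

```text
clock: 3.35
position: [0.4114, -0.221, 0.1279]
tool_rot: [1.915, 2.49, -0.0]
wrist_force: [-0.2, -1.5, 0.6]
gripper_width: 0.584
grip_force: 0.3
```

>>> move_arm:
  targets:
    - [0,0,0,0,0,0,0.4]
    - [0,0,0,0,0,0,0.35]
    - [0,0,0,0,0,0,0.3]
    - [0,0,0,0,0,0,0.25]
    - [0,0,0,0,0,0,0.2]

```text
clock: 3.85
position: [0.4112, -0.2208, 0.1276]
tool_rot: [-1.915, -2.49, 0.0]
wrist_force: [0.6, 0.3, 0.5]
gripper_width: 0.285
grip_force: 29.9
```

```bash
python3 - <<'E'
from h import *
s=get_state();print(s)
c=grab("wrist","w3.png")
E
```

```text
{'clock': 3.85, 'qpos': array([-6.40960229e-01,  2.88905443e-01,  1.90216633e+00, -6.59865659e-05,
        9.50670414e-01, -9.00610626e-01]), 'joint_velocities': array([-0.00032757, -0.0025035 ,  0.00075661, -0.00131685,  0.00052999,
        0.00159556]), 'tau': array([-4.49628424e-04, -4.03940892e+01, -2.05014110e+01,  2.67558242e-02,
        6.89657754e-02, -1.70924045e-05]), 'position': array([ 0.41121684, -0.22084723,  0.12759651]), 'tool_rot': array([-1.91501897e+00, -2.49025545e+00,  8.77667363e-05]), 'wrist_force': array([0.60323756, 0.32850474, 0.49308376]), 'ft_torque': array([-0.0648027 , -0.07582535, -0.00348659]), 'grip_force': 29.939034916169476, 'gripper_width': 0.2850957377078387}
```

View pics/w3.png

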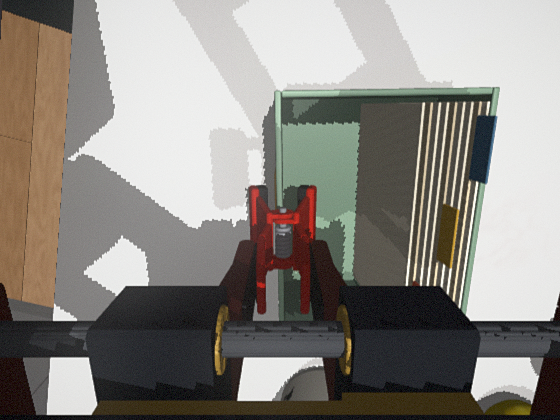

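The clip is open to its stop (opening 25 mm, 30 N), with the wall centred between the jaws at (281,190). I'll lift straight up, then carry it over to the card.

>>> move_arm:
  targets:
    - [0,0,0,0,0,1,0.2]
    - [0,0,0,0,0,2.5,0.2]
    - [0,0,0,0,0,4.5,0.2]
    - [0,0,0,0,0,7,0.2]
    - [0,0,0,0,0,9,0.2]

```text
clock: 4.4
position: [0.4114, -0.221, 0.2195]
tool_rot: [1.914, 2.49, -0.0]
wrist_force: [0.5, -0.7, -0.1]
gripper_width: 0.286
grip_force: 29.9
```

>>> move_arm:
  targets:
    - [0,0,0,0,0,2,0.2]
    - [0,0,0,0,0,4,0.2]
    - [0,0,0,1,2,4.5,0.2]
    - [0,0,-1,2,5,4.5,0.2]
    - [0,0,-2,3,8.5,4.5,0.2]

```text
clock: 4.9
position: [0.4418, -0.1357, 0.2638]
tool_rot: [1.96, 2.453, 0.0]
wrist_force: [1.1, 0.6, -0.5]
gripper_width: 0.291
grip_force: 29.9
```

>>> move_arm:
  targets:
    - [0,0,-1,1,3.5,0,0.2]
    - [0,0,-2,2,7,0,0.2]
    - [0,0,-3,3,10.5,0,0.2]
    - [0,0,-3,4,14,0,0.2]
    - [0,0,-3,5,17.5,0,0.2]

```text
clock: 5.4
position: [0.4914, 0.0407, 0.2635]
tool_rot: [2.021, 2.404, 0.001]
wrist_force: [1.3, 0.2, -0.6]
gripper_width: 0.287
grip_force: 29.9
```

```bash
python3 - <<'E'
from h import *
s=get_state();print(s["position"],s["qpos"],s["wrist_force"],s["grip_force"])
c=grab("wrist","w4.png")
E
```

```text
[0.49141824 0.04066307 0.26348351] [-5.75935598e-02  1.65072160e-01  1.67746685e+00 -4.75543570e-05
  1.29834169e+00 -2.30052592e-01] [ 1.26437838  0.22471745 -0.61498888] 29.93788582398338
```

View pics/w4.png

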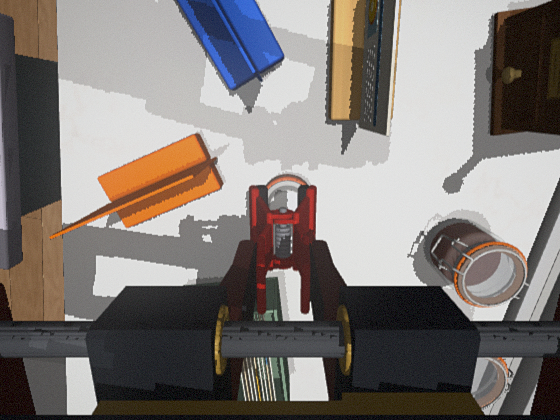

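The clip is held level at (283,235). The card's top edge runs (397,0)–(388,135), upper right. I'll move above it and measure the edge from close by.

>>> move_arm:
  targets:
    - [0,0,0,1.2,3,0,0.2]
    - [0,0,0,2.4,6,0,0.2]
    - [0,0,0,3.6,9,0,0.2]
    - [0,0,0,5,12,0,0.2]
    - [0,0,0,5.8,13.3,0,0.2]

```text
clock: 5.95
position: [0.55, 0.1743, 0.2633]
tool_rot: [2.02, 2.406, 0.002]
wrist_force: [-0.7, -0.1, -0.9]
gripper_width: 0.289
grip_force: 29.9
```

```bash
python3 - <<'E'
from h import *
s=get_state();print(s["position"])
c=grab("wrist","w5.png")
for p in ([.5374,.2468,.128],[.5619,.1,.128],[.5496,.1734,.128]): print(proj(c,p))
E
```

```text
[0.55001155 0.17429444 0.26326908]
(np.float64(280.5909345426809), np.float64(109.29798870856487))
(np.float64(279.52059260884295), np.float64(272.37030171260477))
(np.float64(279.96439580722694), np.float64(196.28693641164327))
```

View pics/w5.png

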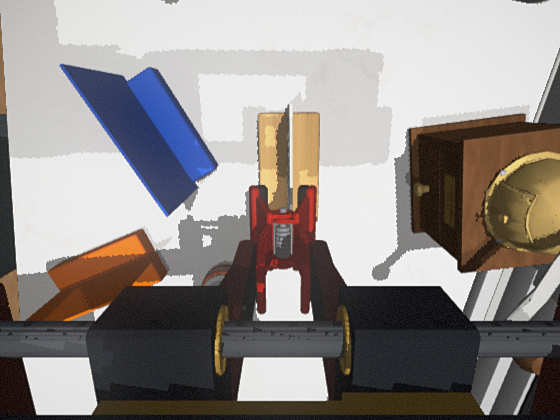

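The clip's jaws are centred at u≈283 and the card edge is at u≈290, with its far end at (290,104). The card therefore sits about 8 mm further along +x than I estimated. I'll compute this from both wrist views.

```bash
python3 - <<'E'
from h import *
c=grab("wrist"); g=c["im"].astype(int)
for v in (106,112,120,130,140,150,160,170,178): print(v,g[v,272:300].mean(1).astype(int))
T=np.eye(4);T[:3,:3]=R.from_rotvec([2.021,2.404,.001]).as_matrix();T[:3,3]=[.49142,.04066,.26348];T=T@np.array(c["raw"]["mount"])
c4=dict(c);c4["C"],c4["A"]=T[:3,3],T[:3,:3]
im4=cv2.imread("pics/w4.png").astype(int)
for v in (4,40,80,120,130): print("w4",v,im4[v,375:405].mean(1).astype(int))
far=onplane(c,290.5,104,.128);near=onplane(c4,388,135,.128)
print("far",far,"near",near,np.linalg.norm(far-near),"mid",(far+near)/2,"yaw",np.degrees(np.arctan2(*( (near-far)[[0]]*1, (far-near)[[1]]))))
p=get_state()["position"]; print(p,proj(c,p-[0,0,.0225]))
E
```

```text
106 [234 238 237 237 237 237 235 237 238 237 239 238 243 247 136  99 246 245
 241 181 213 213 214 213 213 213 216 211]
112 [194 195 198 202 199 200 195 200 197 200 193 116 100 104  91 123 249 244
 245 169 185 190 191 192 195 190 190 195]
120 [156 162 158 161 160 158 159 163  98  86  87  88  85  81  76 111 232 237
 241 150 162 170 169 169 172 172 173 171]
130 [189 188 169 143  94  81  84  87  89  82  87  88  87  80  70 105 228 238
 239 151 165 173 167 170 168 172 170 167]
140 [187 188 138  85  83  84  83  89  86  83  87  86  86  88  70  96 223 236
 239 166 165 170 168 172 165 170 170 171]
150 [166 159 127 119  90  85  84  85  83  86  82  85  81  73  72  92 218 236
 239 168 167 171 169 171 170 170 168 168]
160 [164 163 165 170  90  83  83  86  88  83  83  82  82  82  81 100 228 238
 239 146 162 169 170 169 172 175 171 166]
170 [191 195 194 196 108  86  83  83  89  85  86  82  81  86  98  93 224 233
 236 150 165 167 169 174 168 170 173 168]
178 [191 188 195 197 118 109 111 112 108 108 111 109 109  98  84  89 224 236
 241 146 165 169 170 168 166 173 197 195]
w4 4 [ 58  35  43  89  66  35
[... 171 characters left out ...]
56  83
 228 231 226 169 138 169 223 222 219 221 220 220]
w4 80 [ 55  32  31  41  61  63  62  59  59  60  61  63  59  53  67 184 217 213
 158 128 174 226 223 222 222 222 223 220 222 220]
w4 120 [ 36  62  66  67  64  57  59  65  63  65  54  70 168 217 214 188 205 229
 226 223 226 222 223 224 224 224 221 224 224 223]
w4 130 [ 64  63  67  68  61  61  66  67  61  60  59 112 226 213 196 201 225 224
 224 225 223 225 225 225 224 225 223 224 223 223]
far [0.54582289 0.25319659 0.128     ] near [0.57199454 0.10797177 0.128     ] 0.14756423247259484 mid [0.55890871 0.18058418 0.128     ] yaw [10.21588807]
[0.54998949 0.17323455 0.26287405] (np.float64(277.5074820338621), np.float64(246.89164736989989))
```

>>> move_arm:
  targets:
    - [0,0,0,0.2,0.1,-1,0.2]
    - [0,0,0,0.5,0.3,-2.5,0.2]
    - [0,0,0,0.5,0.3,-4,0.2]
    - [0,0,0,0.5,0.3,-4.5,0.2]
    - [0,0,0,0.5,0.3,-4.5,0.2]

```text
clock: 6.55
position: [0.553, 0.1738, 0.2166]
tool_rot: [-2.022, -2.402, 0.004]
wrist_force: [0.6, 0.3, -0.7]
gripper_width: 0.289
grip_force: 29.9
```

```bash
python3 - <<'E'
from h import *
for i in range(3):
    s=get_state();c=grab("wrist");print(s["position"],s["tool_rot"],s["qpos"][:3])
g=c["im"].astype(int)
for v in (90,110,130,150,170): print(v,g[v,270:305].mean(1).astype(int))
print("col",[(v,int(g[v,290].mean())) for v in range(50,100,3)])
s=grab("side"); t=grab("top")
k=5
def up(c,P,w,h):
    u,v=map(int,proj(c,P)); return cv2.resize(c["im"][v-h//2:v+h//2,u-w//2:u+w//2],None,fx=k,fy=k,interpolation=cv2.INTER_CUBIC)
P=get_state()["position"]-[0,0,.05]
cw=cv2.resize(c["im"][60:300,200:366],None,fx=2.4,fy=2.4,interpolation=cv2.INTER_CUBIC)[:560]
sd=up(s,P,80,112)
print(cw.shape,sd.shape,np.array(proj(s,P)).astype(int))
cv2.imwrite("pics/c6.png",np.hstack([cw,sd[:cw.shape[0]]])[:,:800,::-1])
E
```

```text
[0.55304248 0.17380309 0.21655994] [-2.02227175 -2.40214585  0.00372863] [0.18556368 0.33686668 1.56045541]
[0.55375727 0.17416227 0.21743077] [-2.02269803e+00 -2.40305697e+00  1.53366132e-03] [0.18585815 0.33626328 1.5590576 ]
[0.55424555 0.17443398 0.21797092] [ 2.02278246e+00  2.40356564e+00 -8.00435096e-05] [0.18613904 0.33591561 1.55815224]
90 [238 237 237 238 237 236 235 237 238 236 235 235 237 237 237 235 237 237
 237 236 237 237 238 237 238 237 216 213 211 214 237 238 239 231 217]
110 [234 234 234 217 215 218 217 217 218 222 240 136 122 117 174 244 242 244
 179 212 217 215 219 215 218 213 217 217 217 215 215 218 217 217 215]
130 [156 161 165  95  83  87  89  87  84  87  86  83  84  85 119 240 236 239
 152 153 168 171 167 169 168 171 169 170 167 167 165 164 167 163 156]
150 [162  91  77  84  83  88  87  80  87  84  86  85  80  91 130 234 234 238
 171 155 169 169 168 162 167 170 171 166 173 168 165 166 164 162 161]
170 [168 145  89  81  86  84  83  82  88  80  80  83  73  74 118 215 232 234
 190 156 169 169 169 164 170 170 171 169 167 167 165 167 168 163 159]
col [(50, 210), (53, 213), (56, 212), (59, 208), (62, 212), (65, 209), (68, 213), (71, 212), (74, 214), (77, 237), (80, 238), (83, 238), (86, 237), (89, 236), (92, 235), (95, 236), (98, 230)]
(560, 398, 3) (560, 400, 3) [236 216]
```

View pics/c6.png

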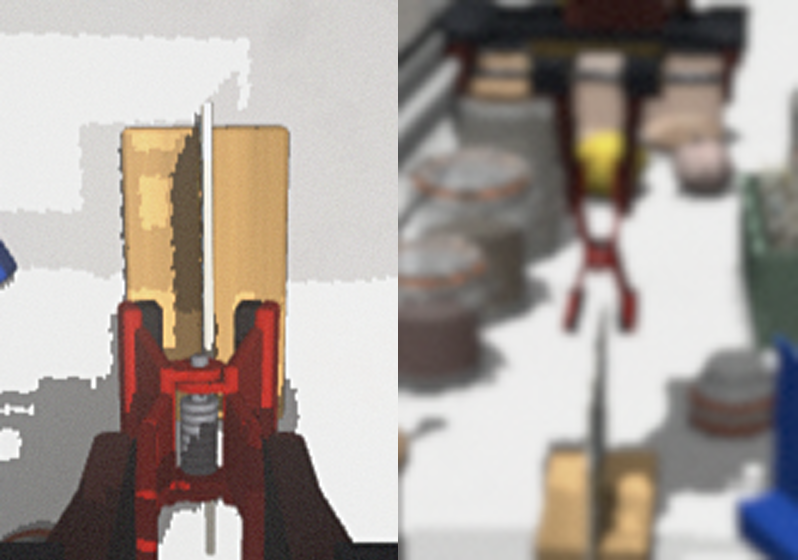

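The clip hangs over the card with the jaws straddling it (crop: pads at u 160 and 238, edge at 207). It needs about 2 mm more in x. I'll use the side view to get the tip height.

```bash
python3 - <<'E'
from h import *
from scipy.optimize import brentq
s=grab("side"); st=get_state(); p=st["position"]; M=R.from_rotvec(st["tool_rot"]).as_matrix()
print(p)
hsv=cv2.cvtColor(s["im"],cv2.COLOR_RGB2HSV)[160:280,196:276]
m=(((hsv[...,0]<8)|(hsv[...,0]>170))&(hsv[...,1]>90))
dark=cv2.cvtColor(s["im"],cv2.COLOR_RGB2GRAY)
print("red rows",[(v+160,np.nonzero(m[v])[0]+196) for v in range(30,75) if m[v].any()][::3])
for u in (231,232,242,243): print(u,[int(x) for x in dark[214:232,u]])
b=p+M[:,0]*.026; 
for off in (-.012,.012):
    q=b+M[:,1]*off
    print(off,[(round(z,3),np.round(proj(s,[q[0],q[1],z]),1)) for z in (.135,.14,.145,.15,.155)])
for P in ([.545,.253,.128],[.558,.18,.128],[.571,.108,.128]): print("card",np.round(proj(s,P),1))
E
```

```text
[0.55464597 0.17508915 0.21836538]
red rows [(191, array([229])), (195, array([230, 231, 240, 241])), (198, array([230, 231, 232, 240, 241, 242])), (201, array([231, 240])), (211, array([234, 235, 236, 237, 238])), (218, array([241])), (221, array([231, 241, 242])), (224, array([241]))]
231 [204, 194, 171, 136, 101, 87, 82, 83, 91, 99, 109, 130, 172, 218, 232, 236, 236, 237]
232 [165, 167, 160, 143, 119, 113, 116, 127, 144, 160, 173, 188, 210, 226, 233, 236, 236, 236]
242 [208, 196, 173, 136, 97, 81, 75, 74, 78, 84, 94, 115, 160, 211, 231, 236, 236, 236]
243 [230, 226, 216, 181, 148, 130, 124, 124, 128, 137, 152, 168, 196, 224, 234, 236, 237, 236]
-0.012 [(0.135, array([239.7, 230.3])), (0.14, array([239.7, 228.8])), (0.145, array([239.7, 227.3])), (0.15, array([239.6, 225.8])), (0.155, array([239.6, 224.3]))]
0.012 [(0.135, array([231.8, 230.2])), (0.14, array([231.7, 228.7])), (0.145, array([231.7, 227.2])), (0.15, array([231.7, 225.7])), (0.155, array([231.7, 224.2]))]
card [233. 240.]
card [234.9 229.3]
card [236.6 219.6]
```

>>> move_arm:
  targets:
    - [0,0,0,0.1,0.2,0,0.2]
    - [0,0,0,0.1,0.2,-0.4,0.2]
    - [0,0,0,0.1,0.2,-0.8,0.2]
    - [0,0,0,0.1,0.2,-1.2,0.2]
    - [0,0,0,0.1,0.2,-1.5,0.2]

```text
clock: 7.35
position: [0.5549, 0.1771, 0.2019]
tool_rot: [-2.021, -2.404, 0.001]
wrist_force: [-0.4, 0.3, -0.5]
gripper_width: 0.29
grip_force: 29.9
```

```bash
python3 - <<'E'
from h import *
for i in range(4): c=grab("wrist");
s=get_state();print(s["position"],s["tool_rot"],s["wrist_force"])
g=c["im"].astype(int)
for v in (120,140,160,180,190): print(v,g[v,270:305].mean(1).astype(int))
hsv=cv2.cvtColor(c["im"],cv2.COLOR_RGB2HSV); m=(((hsv[...,0]<6)|(hsv[...,0]>172))&(hsv[...,1]>120)&(hsv[...,2]>60))
for v in (190,196,205,214): u=np.nonzero(m[v,230:340])[0]+230; print(v,u.min(),u.max(),(u.min()+u.max())/2)
E
```

```text
[0.55514239 0.17712004 0.20243939] [-2.02162014e+00 -2.40433590e+00  5.82324294e-04] [-0.35837006 -0.30941598 -0.23625006]
120 [183 186 176 175 162 159  88  90  86  86  82  76 130 243 243 241 245 138
 149 170 169 170 166 169 171 168 172 169 169 167 168 169 165 159 158]
140 [ 94  80  81  84  85  83  82  83  85  83  79  78  84 203 233 236 239 136
 146 171 167 167 164 169 167 169 167 171 167 170 161 163 163 160 158]
160 [160  88  78  75  82  80  85  81  84  82  82  69  71 146 239 234 240 145
 143 167 167 167 168 166 167 169 167 168 166 166 165 166 160 162 157]
180 [163  85  79  82  79  83  78  82  78  77  83  76  76 143 235 233 236 161
 144 168 169 165 169 168 163 171 169 169 167 163 166 163 162 159 160]
190 [196 118  75  79  81  84  79  86  79  75  80  71  72 121 233 232 237 159
  77  77  85  79  89 165 172 169 176 132  62  55  58  58  60  62  58]
190 250 315 282.5
196 251 315 283.0
205 251 314 282.5
214 252 314 283.0
```

Offset is about 1.3 mm, against roughly 10 mm of room each side. Lowering.

>>> move_arm:
  targets:
    - [0,0,0,0.1,0,-0.2,0.2]
    - [0,0,0,0.1,0,-0.6,0.2]
    - [0,0,0,0.1,0,-1,0.2]
    - [0,0,0,0.1,0,-1.4,0.2]
    - [0,0,0,0.1,0,-1.8,0.2]

```text
clock: 8.05
position: [0.5561, 0.1771, 0.1842]
tool_rot: [-2.022, -2.404, 0.0]
wrist_force: [-0.3, -0.1, -0.9]
gripper_width: 0.286
grip_force: 29.9
```

>>> move_arm:
  targets:
    - [0,0,0,0,0,-0.2,0.2]
    - [0,0,0,0,0,-0.4,0.2]
    - [0,0,0,0,0,-0.6,0.2]
    - [0,0,0,0,0,-0.6,0.2]
    - [0,0,0,0,0,-0.6,0.2]

```text
clock: 8.55
position: [0.5563, 0.1771, 0.1787]
tool_rot: [-2.022, -2.404, -0.0]
wrist_force: [-0.0, 0.9, -0.0]
gripper_width: 0.283
grip_force: 29.9
```

```bash
python3 - <<'E'
from h import *
for i in range(4): c=grab("wrist")
st=get_state();p=st["position"];print(p,st["tool_rot"],st["wrist_force"],st["gripper_width"],st["grip_force"])
g=c["im"].astype(int)
for v in (110,140,180): print(v,g[v,270:305].mean(1).astype(int))
s=grab("side");u,v=map(int,proj(s,p-[0,0,.06])); print(u,v)
sd=cv2.resize(s["im"][v-40:v+40,u-28:u+28],None,fx=7,fy=7,interpolation=cv2.INTER_CUBIC)
cw=cv2.resize(c["im"][60:340,200:366],None,fx=2,fy=2,interpolation=cv2.INTER_CUBIC)
print([np.round(proj(s,[*(p+.026*np.array([-.17,.985,0]))[:2],z]),1) for z in (.1,.105,.11,.115)])
gr=cv2.cvtColor(s["im"],cv2.COLOR_RGB2GRAY)
for x in range(226,248,2): print(x,gr[222:248,x])
cv2.imwrite("pics/c7.png",np.hstack([cw,sd])[:,:,::-1])
E
```

```text
[0.55635498 0.17713317 0.17876258] [2.02185877e+00 2.40438260e+00 2.11336703e-04] [-0.14911949  0.36041483  0.14908469] 0.28685280468658814 29.939081517204613
110 [237 237 237 237 237 237 238 242 219 148 176 239 239 239 237 183 213 212
 216 215 214 212 213 214 214 214 216 213 213 213 212 210 212 212 212]
140 [ 82  85  84  87  86  83  84  84  83  76  89 223 232 237 239 131 134 159
 171 165 166 164 172 168 167 169 172 170 163 168 166 166 162 166 160]
180 [ 79  81  77  78  82  81  81  81  75  72  79 193 232 232 236 165 133 152
 167 167 167 163 169 166 169 171 170 167 161 163 165 161 163 163 162]
235 231
[array([235.1, 240.8]), array([235.1, 239.4]), array([235.1, 237.9]), array([235. , 236.4])]
226 [233 236 237 237 236 236 236 236 236 236 236 235 234 233 233 233 233 235
 238 237 237 237 238 238 237 236]
228 [235 236 236 237 236 234 231 226 221 214 204 198 190 179 166 162 188 222
 234 237 237 237 238 237 236 236]
230 [231 231 230 226 221 208 178 145 121 105  96  87  84  80  82 106 156 212
 232 237 237 238 237 237 237 236]
232 [157 160 148 142 154 171 174 157 135 134 150 168 177 184 192 206 222 230
 232 232 231 230 230 230 231 229]
234 [ 82  82  78  97 146 189 208 209 205 207 216 220 219 210 201 195 195 188
 175 159 148 148 147 147 147 148]
236 [ 86  82  68  65  87 115 132 138 140 143 142 142 139 131 124 117 114 114
 111 103  99  98  97  97  98  99]
238 [ 88  78  68  62  78 102 125 140 153 161 163 153 147 145 149 156 173 197
 209 208 206 204 205 205 205 204]
240 [194 183 166 146 127 115  96  80  80  92  95  88  78  73  74  89 144 206
 230 235 237 237 236 236 236 236]
242 [235 234 232 230 226 220 193 159 128 110 107 110 114 117 123 138 175 218
 233 238 237 238 237 237 235 229]
244 [235 236 236 237 236 236 233 230 225 219 215 217 221 225 226 228 229 234
 237 236 237 238 235 231 222 190]
246 [236 237 236 237 236 237 237 236 236 236 236 236 236 235 231 221 209 210
 222 228 229 225 210 181 157 139]
```

View pics/c7.png

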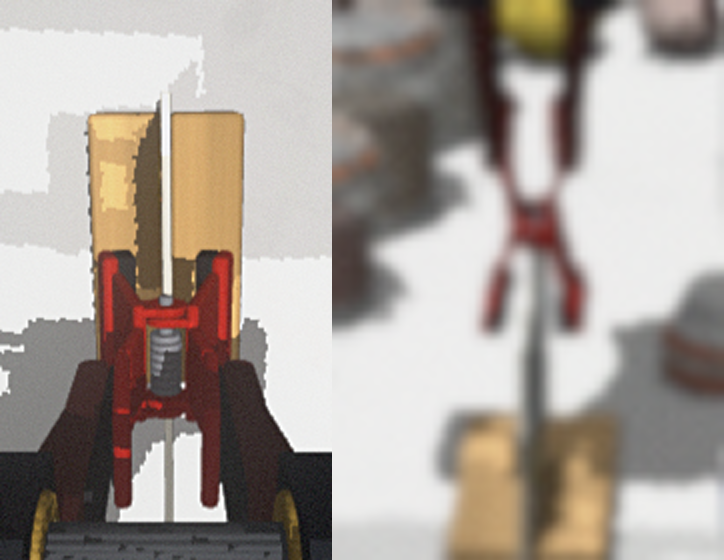

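The last view shows the card edge at u≈166 between jaws at 100 and 231 in the wrist crop. In the side view the tips hang at z≈0.109, about 19 mm below the edge. The clip is centred along the card and nothing is touching, so I'm handing in.

```bash
python3 -c "
from h import *
print(sign_off())"
```

```text
the job is handed in; nothing more can be done
None
```

The red clip is held squeezed fully open over the middle of the recipe card's top edge, its jaws hanging about 19 mm down on either side without touching the card, and the job is handed in.

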